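# Uncouple the loading arm of a soil-test lever rig

### The job

Take the load off the lever rig: turn the load screw's black bar knob clockwise, a little at a time, until the sliding pointer stands in line with the notch of the small steel mark on its scale. Then pull the spring latch on the loading arm's coupler sideways by its upright tab, towards the robot, and with it lift the arm's end about 5 cm up off the ball; finish while still holding the arm raised and still at that height, the pointer still on the mark. Leave the weights, tools and vessels around it where they are.

Things in the scene. Friction and masses are not known exactly. Their poses are not given: they have to be found in the camera images.
- rig: grey bed plate 200 (x) by 520 (y) by 12 thick, fixed, turned a little. Origin on the table under the loading arm's line; x points away from the robot, y along the arm to its hinge fork, z up. Ball mount at x = 0, y = -70 mm; fork at y = +170 mm, its cheeks 117 mm above the table; load screw unit near the -y end.
- tongue: loading arm: aluminium bar 30 wide, 22 high, with a steel coupler head (56 by 60) over the ball, 240 mm from the hinge pin. Origin on the pin (level, along rig x), 100 mm above the table. Seated, it is level along its own -y. Swings up to 0.7 rad; lifting at the head takes 2 to 6 N; it falls back when let go.
- coupler (a point): point in the coupler head that lies at the centre of the ball when seated: then 85 mm above the table. Ball diameter 30.
- latch_tab (a point): point in the latch's upright dark tab on the coupler head, 17 mm below its top, 143 mm above the table when seated. The tab is 12 thick (rig x) by 26 wide (along the arm), 40 mm tall above the latch's cross bar. Pinch from above, fingers closing along rig x, tips at most 22 mm below this point. It swings and tilts with the arm, 240 mm from the pin; axes are the arm's.
- latch (a joint): slide of the latch in m: 0 shut (pawl under the ball: the arm cannot be lifted), grows to 0.016 as the tab is pulled along the rig's -x (towards the robot). A spring pushes it shut: 3 N at 0, 7 N at 0.016. The ball is free from about 0.008; pull past 0.010.
- load_screw (a joint): angle in rad of the load screw's knob, 0 to 4.6, growing clockwise seen from above; each rad moves the pointer 10 mm along the mark's +y. It turns with slight friction (0.06 N m) and stays where left.
- load_screw_grip (a point): on the knob's upright axis at the height to grip, 79 mm above the table. The black knob is a disc of diameter 42 with a bar grip on top, 40 long, 14 thick, 32 high, its top 7 mm above this point; the bar lies along this point's own x axis and turns with it. The unit's top face is 42 mm above the table.
- pointer_tip (a point): tip of the thin dark steel pointer (3 wide, 6 to 8 mm above the unit's top face) that slides along the scale beside the knob (on the side away from the robot) as the knob turns.
- mark_notch (a point): middle of the notch of the mark: a small steel block 14 by 12 by 8 high with a slot 5 wide facing the knob, standing on the scale. Its y axis runs along the scale: the pointer is aligned when its tip's y in this frame is 0. Its place on the scale varies; at the start the pointer is 7 to 25 mm short of it (on its -y side).
- disc_weight: brass slotted-type disc weight, diameter 60, 20 high, lying on the bed plate near the loading arm; origin: centre of its underside. Bystander.
- cutting_ring: open steel ring, outer diameter 72, 20 high, on the bed plate on the other side of the loading arm; origin: centre of its underside. Bystander.
- spanner: steel spanner 150 long lying on the table on the robot's side of the bed plate; origin at its underside. Bystander.
- grease_jar: white jar, diameter 60, 70 high, beyond the bed plate; origin: centre of its underside. Bystander.
- sample_tin: open aluminium tin, diameter 70, 45 high, beyond the bed plate; origin: centre of its underside. Bystander.
- brush: hand brush 170 long lying beyond the bed plate; origin at its underside. Bystander.
- hanger_weight: steel cylinder weight with a small stem knob, diameter 44, 64 high, on the robot's side of the bed plate; origin: centre of its underside. Bystander.

How it is judged:
On the way, in this order (a step that is already met when the one before it is completed fails the run):
1. the pointer is brought in line with the mark while the arm is still coupled (y of pointer_tip in the frame of mark_notch between -0.0025 and 0.0025 m and height (world z) of coupler below 0.09 m and value of joint latch below 0.004 m), for 0.3 s.
2. the latch is pulled open while the arm still sits on the ball (value of joint latch above 0.008 m and height (world z) of coupler below 0.095 m), for 0.05 s.
3. the coupler is lifted clear of the ball (height (world z) of coupler between 0.115 and 0.165 m), for 0.2 s.
At the end, for the whole second after the job is handed in: Through the last second the coupler point is held 30 to 80 mm above its seat on the ball (115 to 165 mm above the table), the arm still (under 0.15 rad/s), carried by the fingers (over 1.5 N on the arm or its latch) and by no bystander, with the pointer within 2.5 mm of the mark (all of step 3 and y of pointer_tip in the frame of mark_notch between -0.0025 and 0.0025 m and angular speed of tongue below 0.15 rad/s and contact force between the fingers and tongue above 1.5 N and contact force between tongue and disc_weight below 0.3 N and contact force between tongue and cutting_ring below 0.3 N and contact force between tongue and spanner below 0.3 N and contact force between tongue and grease_jar below 0.3 N and contact force between tongue and sample_tin below 0.3 N and contact force between tongue and brush below 0.3 N and contact force between tongue and hanger_weight below 0.3 N); the arm keeps its last pose, push and grip.
It fails at once if a weight, tool or vessel standing around is shifted by more than 30 mm (distance of any of disc_weight, cutting_ring, spanner, grease_jar, sample_tin, brush, hanger_weight from where it was at the start of the episode above 0.03 m).
It also fails if it takes over 72 s, if anything falls off the work surface, if the arm or the gripper's body presses on something with over 40 N, if the wrist force passes 120 N, or if a joint passes its speed limit or range.

### The arm

A 7-joint arm with a two-finger parallel gripper is mounted at the origin on the work surface. World frame = base frame: x ahead of the robot, y to its left, z up, the work surface at z = 0. Lengths are in m, angles in rad, forces in N, time in s.
With the tool pointing down it reaches from about 0.35 to 0.9 m from the base axis. Payload 19.9 kg.
Tool frame: the origin (TCP) lies at the very end of the fingers, on their centre line; the grasp point (between the pads) lies 19 mm behind it; z points along the fingers, y is the direction in which the jaws open and shut (so a half turn about z gives the same grasp; the last joint's range is limited). The gripper opens to 94 mm and grips with 3 to 60 N. Pads are 16 mm wide; open, the fingers measure 119 mm over their backs; the gripper's body (75 mm by 177 mm) begins 78 mm behind the grasp point.
Start: joints at [1.149, 0.417, -0.01, 1.614, 0.005, 1.111, -0.053], TCP at [0.232, -0.58, 0.205] pointing down, gripper open.
Joint ranges: [-2.81, 2.81], [-0.39, 2.02], [-1.27, 1.25], [0.06, 2.57], [-1.19, 4.33], [0.19, 2], [-2.82, 2.82]. Speed limits (rad/s): [1.89, 1.89, 2.39, 2.39, 3.01, 3.01, 3.01].

### API

Orientations are given as a unit quaternion [x, y, z, w].
In Python, from cell import observe, optics, bot, finder gives the robot as it stands. The module is installed in compiled form; this text tells all that it offers.
- The arm moves only by the tool carry_out, never from a script. Its argument "increments" is one flat list of numbers, 6 for each row, row after row: the shift along the world's x, y, z in m, then the turn, a rotation vector about the world's x, y, z in rad. In form: [tx, ty, tz, wx, wy, wz, tx, ty, tz, wx, wy, wz, ...]. A call has 1 to 5 rows; each row shifts and turns the pose as measured when the row begins; what a row does not reach is not made up. A row lasts 1/12 s, in which the tool goes at most 41.7 mm and 7.16 degrees, less where a joint would pass 70% of its speed; a pose out of reach is approached as far as the arm can. A call with a gripper value outside its range is refused whole. "fingers" is the finger opening in m, from 0 to 0.094, set as the call begins (left out, the last holds). The fingers move at their own pace and stop on an object; "grip_force" is the grip in N (left out, the last holds). Time passes only in rows, so rows that do not move let the fingers close. It gives the time, the measured TCP pose, the force and the opening at its end, in the units of the state.
- observe(): the state, without advancing time (a new reading comes with each control period).
- optics.snapshot(name): name is "scene" or "side" or "wrist"; returns the picture (384x512x3 uint8, red, green, blue); there is no depth.
- optics.calibration(name): a dict with "mtx" (3x3 intrinsics, pixels), "world_from_camera" (4x4, takes a point from camera to world coordinates); the wrist camera has in their place "T_tool_cam" (4x4, takes a point from camera to tool coordinates, whose origin is the TCP and whose axes are the flange's). Camera axes: x right, y up, looking along -z (the intrinsics and any distortion apply to the point x, -y, -z); pixel columns grow to the right and rows downward; lengths in m; the calibration is good to about 2 mm. The wrist camera is an equidistant fisheye: a pixel r from the principal point sees the ray r / f radians off the axis. A picture is of the moment at which its call begins: read the wrist's pose just before it. calibration takes no time and is no camera call.
- bot.close_job(): hands the job in, once; it reports no verdict.
Trained networks look in the newest picture that a camera, given by its name, has taken for a name from the list of things; names that differ only in an ending like _2 or _b are one class to them, and where a whole thing is asked for, a point or a joint stands for the part that bears it (a point fixed in the world has none). Each returns a list of dicts, best first, with "score" (0 to 1); they miss things now and then, are a little off and sometimes report something else, mostly with a low value. They report only what shows in the picture. A call takes as long as a camera call.
- finder.spot_in(camera, thing): "extent" ([left, top, right, bottom] in pixels, round what is visible of it).
- finder.regions_of(camera, thing): "region" (384x512 bool, what is visible of it) and "extent" ([left, top, right, bottom] in pixels, round what is visible of it).
- finder.landmark_of(camera, thing): "location" ([column, row] in pixels: a listed point, or the origin of a listed thing).
The state is a dict: "clock": time; "q": joint angles; "qvel": joint speeds; "joint_torque": joint torques, N m; "tcp_pos": TCP position; "eef_rot": TCP orientation; "wrist_force": force on the tool from outside, world axes, zero at the start; "torque": the same for the moment, N m; "finger_gap": opening from 0.0 (shut) to 1.0 (fully open).
Only numpy, scipy, OpenCV 4.12 (cv2) and the standard library are available. Lean on these libraries where they do the work, as an engineer would, in place of code of your own. Each camera call takes 0.05 s, during which the arm holds its last target.

## Working session

There is one attempt and no reset: what is moved stays moved. The work goes in short steps, Python scripts to look and compute and a tool call to move; the robot and the scene stay as the last step left them, time stands still between calls to the robot, and variables do not carry over. Pictures are saved under pics/ and viewed, and the job is handed in when it is done.

Besides the shell and the picture viewer there is one more tool, called in YAML: its name, and indented under it one key for each argument. carry_out: Moves the arm, as the interface text tells. Its arguments: {"type":"object","properties":{"increments":{"type":"array"},"fingers":{"type":"number"},"grip_force":{"type":"number"}},"required":["increments"]}

```bash
mkdir -p pics; ls; python3 - <<'E'
from cell import observe, optics, bot, finder
import cv2,numpy as np
print(observe())
for n in ("scene","side","wrist"):
    im=optics.snapshot(n); cv2.imwrite(f"pics/a_{n}.png",im[:,:,::-1])
    print(n,optics.calibration(n))
    if n!="wrist" or 1:
        for t in ("rig","tongue","coupler","latch_tab","load_screw_grip","pointer_tip","mark_notch"):
            try:
                print(t,[(np.round(d["location"],1),round(d["score"],2)) for d in finder.landmark_of(n,t)][:2])
            except Exception as e: print(t,e)
print(observe()["clock"])
E
```

```text
pics
{'clock': 0.0, 'q': array([ 1.14850072,  0.41797716, -0.01033148,  1.61415131,  0.00470228,
        1.11071397, -0.05299967]), 'qvel': array([ 0.00038677,  0.00068485, -0.00052336,  0.00104742,  0.00056555,
       -0.00103413,  0.00194409]), 'joint_torque': array([-1.41348966e-03, -8.51275992e+01,  6.37415964e-01, -4.25993550e+01,
       -4.89575404e-02,  1.87038118e-02,  1.01507726e-04]), 'tcp_pos': array([ 0.23215172, -0.57988278,  0.20483278]), 'eef_rot': array([ 9.81925482e-01,  1.89266933e-01, -1.56015545e-04, -5.92682866e-04]), 'wrist_force': array([-1.48710499, -0.00314124, -0.97818777]), 'torque': array([-0.02380642, -0.02510373,  0.04418635]), 'finger_gap': 1.0033847168218142}
scene {'mtx': array([[414.59035958,   0.        , 247.78344832],
       [  0.        , 414.59035958, 190.87572395],
       [  0.        ,   0.        ,   1.        ]]), 'world_from_camera': array([[ 0.82675489, -0.32048242,  0.46234983,  1.01687942],
       [ 0.56250013,  0.45871777, -0.68787471, -0.51683485],
       [ 0.00836367,  0.82877562,  0.55951857,  0.59247636],
       [ 0.        ,  0.   
[... 1004 characters left out ...]
.62)]
load_screw_grip []
pointer_tip []
mark_notch [(array([285.3, 168.7]), 0.43)]
wrist {'mtx': array([[297.31863964,   0.        , 257.59406011],
       [  0.        , 297.31863964, 187.90721596],
       [  0.        ,   0.        ,   1.        ]]), 'T_tool_cam': array([[ 7.39782167e-05,  9.72748741e-01,  2.31861774e-01,
         6.69853807e-02],
       [ 9.99999162e-01,  2.27653159e-04, -1.27415345e-03,
         1.04302791e-03],
       [-1.29221523e-03,  2.31861674e-01, -9.72747909e-01,
        -1.78707187e-01],
       [ 0.00000000e+00,  0.00000000e+00,  0.00000000e+00,
         1.00000000e+00]])}
rig []
tongue []
coupler []
latch_tab []
load_screw_grip []
pointer_tip []
mark_notch []
1.2
```

View pics/a_scene.png

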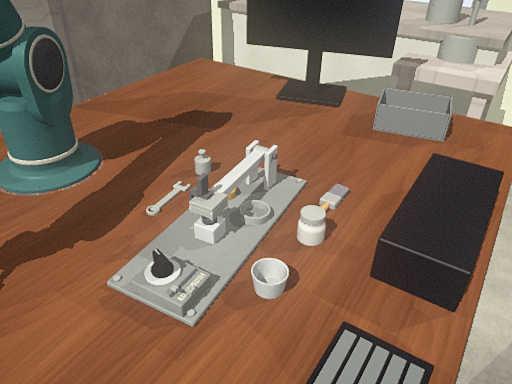

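View pics/a_side.png

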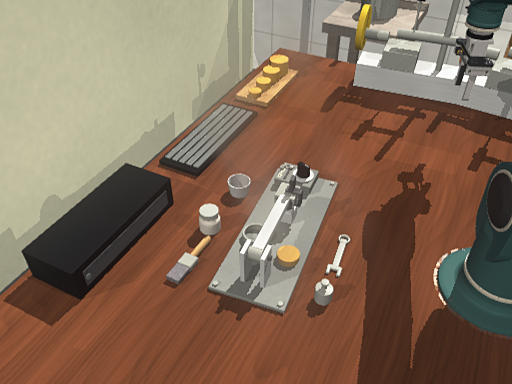

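```bash
cat > h.py <<'E'
import numpy as np,cv2
from scipy.spatial.transform import Rotation as R
from cell import observe, optics, bot, finder
def ray(n,px,st=None):
    c=optics.calibration(n);K=c["mtx"]
    u=(px[0]-K[0,2])/K[0,0];v=(px[1]-K[1,2])/K[1,1]
    if n!="wrist":
        d=np.array([u,-v,-1.]);T=c["world_from_camera"]
    else:
        r=np.hypot(u,v);s=np.sin(r)/max(r,1e-9)
        d=np.array([u*s,-v*s,-np.cos(r)])
        W=np.eye(4);W[:3,:3]=R.from_quat(st["eef_rot"]).as_matrix();W[:3,3]=st["tcp_pos"]
        T=W@c["T_tool_cam"]
    d=T[:3,:3]@d
    return T[:3,3],d/np.linalg.norm(d)
def atz(n,px,z,st=None):
    o,d=ray(n,px,st);return o+d*(z-o[2])/d[2]
def tri(rs):
    A=np.zeros((3,3));b=np.zeros(3)
    for o,d in rs:
        P=np.eye(3)-np.outer(d,d);A+=P;b+=P@o
    x=np.linalg.solve(A,b)
    return x,[round(float(np.linalg.norm((np.eye(3)-np.outer(d,d))@(x-o)))*1000,1) for o,d in rs]
def proj(n,X,st=None):
    c=optics.calibration(n);K=c["mtx"]
    if n!="wrist":T=c["world_from_camera"]
    else:
        W=np.eye(4);W[:3,:3]=R.from_quat(st["eef_rot"]).as_matrix();W[:3,3]=st["tcp_pos"];T=W@c["T_tool_cam"]
    p=T[:3,:3].T@(np.array(X)-T[:3,3]);p=np.array([p[0],-p[1],-p[2]])
    if n!="wrist":u=p[:2]/p[2]
    else:
        h=np.hypot(p[0],p[1]);u=p[:2]/h*np.arctan2(h,p[2])
    return K[:2,:2]@u+K[:2,2]
E
python3 - <<'E'
from h import *
for t,a,b in (("tongue",(260.5,154.8),(255.9,258.5)),("coupler",(211,208.1),(287.3,199.9)),("latch",(203.2,185.3),(291.5,183.2))):
    print(t,tri([ray("scene",a),ray("side",b)]))
print(atz("scene",(162.9,256.9),.079),atz("scene",(183.8,293.4),.049),atz("scene",(187.6,290.4),.049))
E
```

```text
tongue (array([0.53654261, 0.25518696, 0.08801433]), [1.2, 1.2])
coupler (array([0.56395638, 0.01749109, 0.07859425]), [1.5, 1.5])
latch (array([0.55579693, 0.00973781, 0.13607328]), [0.5, 0.5])
[ 0.58683179 -0.14673063  0.079     ] [ 0.65443059 -0.17075381  0.049     ] [ 0.65529487 -0.16192387  0.049     ]
```

carry_out:
  increments: [0.023, 0.03, 0.002, 0, 0, 0, 0.023, 0.03, 0.002, 0, 0, 0, 0.023, 0.03, 0.002, 0, 0, 0, 0.023, 0.03, 0.002, 0, 0, 0, 0.023, 0.03, 0.002, 0, 0, 0]

```text
clock: 1.62
tcp_pos: [0.3431, -0.4302, 0.2145]
eef_rot: [0.983, 0.183, -0.002, 0.0]
wrist_force: [1.0, 0.1, -0.0]
finger_gap: 1.001
```

carry_out:
  increments: [0.023, 0.03, 0.002, 0, 0, 0, 0.023, 0.03, 0.002, 0, 0, 0, 0.023, 0.03, 0.002, 0, 0, 0, 0.023, 0.03, 0.002, 0, 0, 0, 0.023, 0.03, 0.002, 0, 0, 0]

```text
clock: 2.03
tcp_pos: [0.4621, -0.2721, 0.2263]
eef_rot: [0.983, 0.182, -0.001, 0.002]
wrist_force: [1.4, 0.1, -0.4]
finger_gap: 1.002
```

carry_out:
  increments: [0.023, 0.03, 0.002, 0, 0, 0, 0.023, 0.03, 0.002, 0, 0, 0, 0.023, 0.03, 0.002, 0, 0, 0, 0.023, 0.03, 0.002, 0, 0, 0, 0, 0, 0, 0, 0, 0]

```text
clock: 2.45
tcp_pos: [0.5611, -0.138, 0.2363]
eef_rot: [0.983, 0.186, 0.001, 0.001]
wrist_force: [-0.7, 0.6, -0.0]
finger_gap: 1.004
```

```bash
cat > look.py <<'E'
from h import *
import sys
tag=sys.argv[1]; things=sys.argv[2:]
st=observe();im=optics.snapshot("wrist")
cv2.imwrite(f"pics/{tag}.png",cv2.resize(im[:,:,::-1],(800,600),interpolation=cv2.INTER_CUBIC))
print(st["clock"],st["tcp_pos"],st["eef_rot"])
H={"load_screw_grip":.079,"pointer_tip":.049,"mark_notch":.046,"latch_tab":.143,"coupler":.085,"tongue":.1,"rig":0}
for t in things:
    for d in finder.landmark_of("wrist",t)[:2]:
        print(t,np.round(d["location"],1),round(d["score"],2),np.round(atz("wrist",d["location"],H.get(t,0),st),4))
E
python3 look.py w1 load_screw_grip pointer_tip mark_notch latch_tab
```

```text
2.45 [ 0.56114693 -0.13804256  0.23628933] [9.82625996e-01 1.85590747e-01 8.14187476e-04 1.25048445e-03]
load_screw_grip [274.8 166. ] 0.56 [ 0.581  -0.1535  0.079 ]
load_screw_grip [ 97.1 222.4] 0.39 [0.4279 0.0376 0.079 ]
pointer_tip [237.7  24.6] 0.62 [ 0.727  -0.0489  0.049 ]
pointer_tip [305.2 116. ] 0.59 [ 0.6492 -0.1686  0.049 ]
mark_notch [ 33.  196.5] 0.63 [0.3988 0.1817 0.046 ]
mark_notch [301.5 108.4] 0.45 [ 0.6565 -0.1612  0.046 ]
latch_tab [116.3 144.4] 0.64 [0.5542 0.0072 0.143 ]
latch_tab [105.   78.1] 0.5 [0.6128 0.0422 0.143 ]
```

View pics/w1.png

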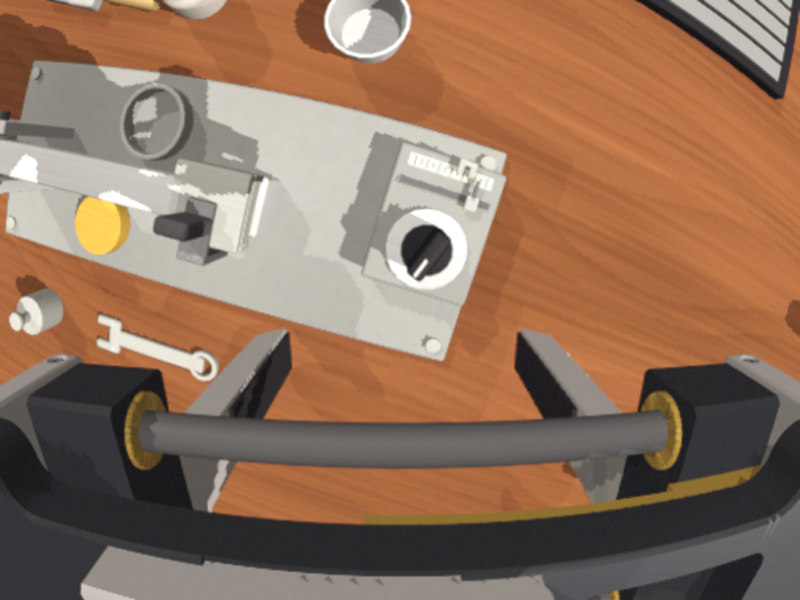

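```bash
python3 - <<'E'
import cv2
a=cv2.imread("pics/w1.png")
cv2.imwrite("pics/w1c.png",cv2.resize(a[120:320,350:530],None,fx=3.6,fy=2.9,interpolation=cv2.INTER_CUBIC) if 0 else cv2.resize(a[120:320,330:530],(600,600),interpolation=cv2.INTER_CUBIC))
E
```

```text
(no output)
```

View pics/w1c.png

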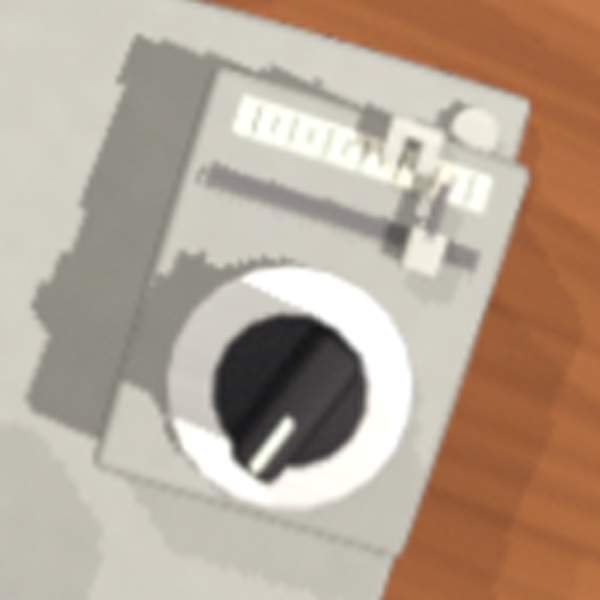

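carry_out:
  increments: [0.01, -0.004, -0.029, 0, 0, 0, 0.01, -0.004, -0.029, 0, 0, 0, 0.01, -0.004, -0.029, 0, 0, 0, 0, 0, 0, 0, 0, 0]

```text
clock: 3.03
tcp_pos: [0.5863, -0.1653, 0.1483]
eef_rot: [0.984, 0.177, 0.001, 0.005]
wrist_force: [-1.1, 0.9, -0.7]
finger_gap: 1.002
```

```bash
python3 look.py w2 load_screw_grip pointer_tip mark_notch; python3 - <<'E'
import cv2
a=cv2.imread("pics/w2.png")
cv2.imwrite("pics/w2c.png",cv2.resize(a[0:300,300:700],(800,600),interpolation=cv2.INTER_CUBIC))
E
```

```text
3.0333 [ 0.5862793  -0.16526212  0.14832911] [0.98423276 0.1768102  0.00133165 0.00471772]
load_screw_grip [239.8 194.8] 0.67 [ 0.5834 -0.1521  0.079 ]
pointer_tip [282.4 128.6] 0.59 [ 0.6492 -0.1691  0.049 ]
mark_notch [272.  119.1] 0.65 [ 0.6541 -0.1571  0.046 ]
```

View pics/w2c.png

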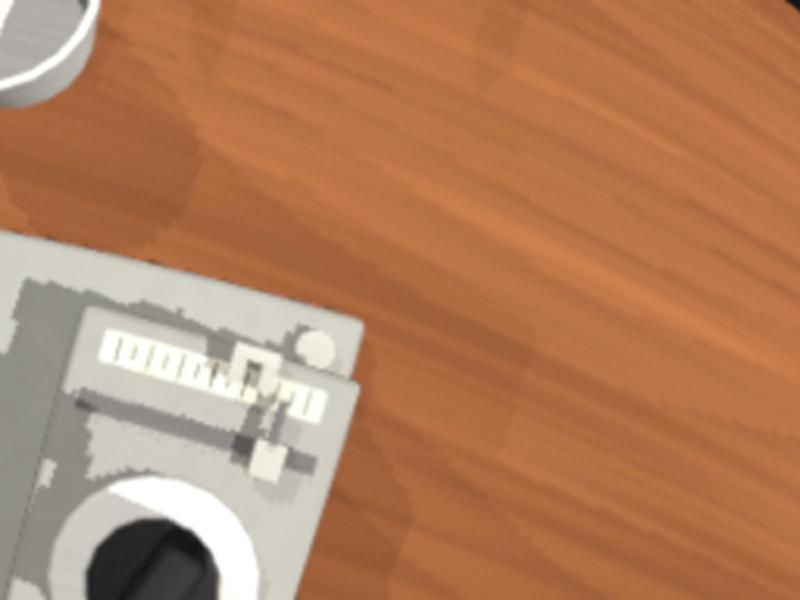

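```bash
python3 - <<'E'
import cv2
a=cv2.imread("pics/w2.png")
cv2.imwrite("pics/w2c.png",cv2.resize(a[150:350,310:490],(720,800)[::1],interpolation=cv2.INTER_CUBIC)[:600])
E
```

```text
(no output)
```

View pics/w2c.png

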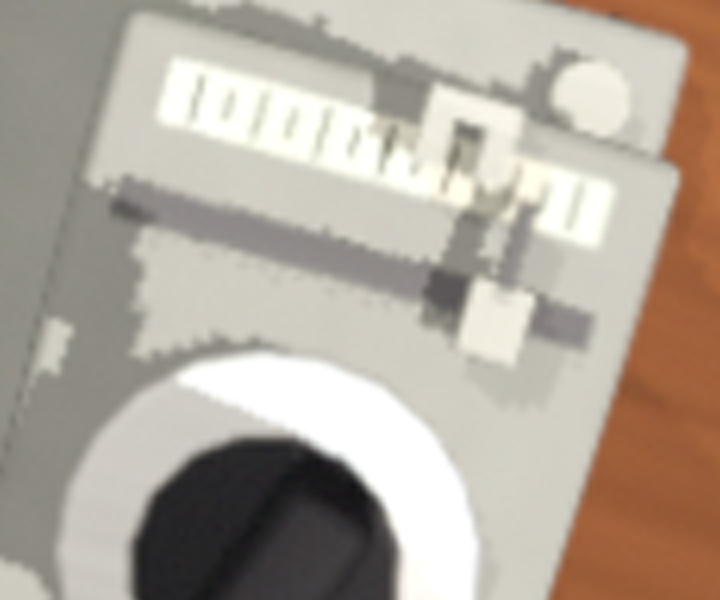

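```bash
python3 - <<'E'
from h import *
st={"tcp_pos":np.array([0.5862793,-0.16526212,0.14832911]),"eef_rot":np.array([0.98423276,0.1768102,0.00133165,0.00471772])}
f=lambda c:((310+c[0]/4)/1.5625,(150+c[1]/4)/1.5625)
for n,c,z in (("ptip",(528,205),.049),("pbase",(512,280),.049),("blockTL",(430,85),.05),("blockTR",(524,107),.05),("slot top",(470,130),.05),("block BL",(417,145),.05),("unitL",(130,15),.042),("unitR",(680,165),.042)):
    print(n,np.round(atz("wrist",f(c),z,st),4))
st1={"tcp_pos":np.array([0.56114693,-0.13804256,0.23628933]),"eef_rot":np.array([0.98262599,0.18559,0.000814,0.00125])}
g=lambda c:((330+c[0]/3)/1.5625,(120+c[1]/3)/1.5625)
for n,c,z in (("barA",(345,345),.086),("barB",(258,472),.086),("arrow0",(290,422),.086),("arrow1",(255,468),.086),("ptip",(430,195),.049)):
    print(n,np.round(atz("wrist",g(c),z,st1),4))
E
```

```text
ptip [ 0.6492 -0.1696  0.049 ]
pbase [ 0.6378 -0.1714  0.049 ]
blockTL [ 0.6608 -0.1496  0.05  ]
blockTR [ 0.6627 -0.1637  0.05  ]
slot top [ 0.6566 -0.1575  0.05  ]
block BL [ 0.6517 -0.1509  0.05  ]
unitL [ 0.6557 -0.1032  0.042 ]
unitR [ 0.6635 -0.1901  0.042 ]
barA [ 0.6024 -0.1564  0.086 ]
barB [ 0.5662 -0.1486  0.086 ]
arrow0 [ 0.5803 -0.1512  0.086 ]
arrow1 [ 0.5668 -0.1475  0.086 ]
ptip [ 0.6454 -0.1671  0.049 ]
```

carry_out:
  increments: [0, 0, 0, 0, 0, 0.122, 0, 0, 0, 0, 0, 0.122, 0, 0, 0, 0, 0, 0.122, 0, 0, 0, 0, 0, 0.122, 0, 0, 0, 0, 0, 0.122]
  fingers: 0.05
  grip_force: 20

```text
clock: 3.65
tcp_pos: [0.59, -0.1646, 0.1659]
eef_rot: [0.882, 0.47, 0.011, 0.008]
wrist_force: [-0.1, 0.0, -0.4]
finger_gap: 0.681
```

carry_out:
  increments: [0, 0, 0, 0, 0, 0.122, 0, 0, 0, 0, 0, 0.122, 0, 0, 0, 0, 0, 0.122, 0, 0, 0, 0, 0, 0.122, 0, 0, 0, 0, 0, 0.122]

```text
clock: 4.07
tcp_pos: [0.5913, -0.1657, 0.1774]
eef_rot: [0.695, 0.719, 0.016, 0.011]
wrist_force: [-0.3, -0.1, -0.4]
finger_gap: 0.532
```

carry_out:
  increments: [0, 0, 0, 0, 0, 0.122, 0, 0, 0, 0, 0, 0.122, 0, 0, 0, 0, 0, 0.122, 0, 0, 0, 0, 0, 0.122, 0, 0, 0, 0, 0, 0.122]

```text
clock: 4.48
tcp_pos: [0.5921, -0.1673, 0.1886]
eef_rot: [0.44, 0.898, 0.019, 0.012]
wrist_force: [-0.7, -0.0, -0.5]
finger_gap: 0.533
```

carry_out:
  increments: [0, 0, 0, 0, 0, 0.122, 0, 0, 0, 0, 0, 0.122, 0, 0, 0, 0, 0, 0.122, 0, 0, 0, 0, 0, 0.122, 0, 0, 0, 0, 0, 0.122]

```text
clock: 4.9
tcp_pos: [0.5926, -0.1693, 0.1994]
eef_rot: [0.143, 0.989, 0.018, 0.012]
wrist_force: [-0.8, -1.2, -0.4]
finger_gap: 0.533
```

```bash
cat > s.py <<'E'
from h import *
s=observe();M=R.from_quat(s["eef_rot"]).as_matrix()
print("t",round(s["clock"],2),"tcp",np.round(s["tcp_pos"],4),"toolx yaw",round(np.arctan2(M[1,0],M[0,0]),4),"z axis",np.round(M[:,2],4),"F",np.round(s["wrist_force"],1),"gap",round(s["finger_gap"]*94,1),"q",np.round(s["q"],2))
E
python3 s.py
```

```text
t 4.9 tcp [ 0.5926 -0.1693  0.1994] toolx yaw 2.8542 z axis [ 0.0289  0.0329 -0.999 ] F [-0.8 -1.2 -0.4] gap 50.1 q [ 0.84  0.52 -0.81  1.64  0.37  1.13  1.23]
```

carry_out:
  increments: [-0.006, 0.01, -0.025, -0.033, 0.029, 0.06, -0.004, 0.007, -0.025, 0, 0, 0, 0, 0, -0.015, 0, 0, 0]

```text
clock: 5.15
tcp_pos: [0.5848, -0.1551, 0.1416]
eef_rot: [0.109, 0.994, -0.004, 0.005]
wrist_force: [-0.2, -0.5, -0.1]
finger_gap: 0.536
```

```bash
python3 s.py; python3 look.py w3 load_screw_grip
```

```text
t 5.15 tcp [ 0.5848 -0.1551  0.1416] toolx yaw 2.9234 z axis [ 0.0087 -0.0081 -0.9999] F [-0.2 -0.5 -0.1] gap 50.4 q [ 0.78  0.56 -0.79  1.71  0.46  1.05  1.2 ]
5.15 [ 0.58476882 -0.15511558  0.14157055] [ 0.10886865  0.99403847 -0.00354134  0.00475382]
load_screw_grip [265.6 194.6] 0.67 [ 0.5839 -0.1495  0.079 ]
```

View pics/w3.png

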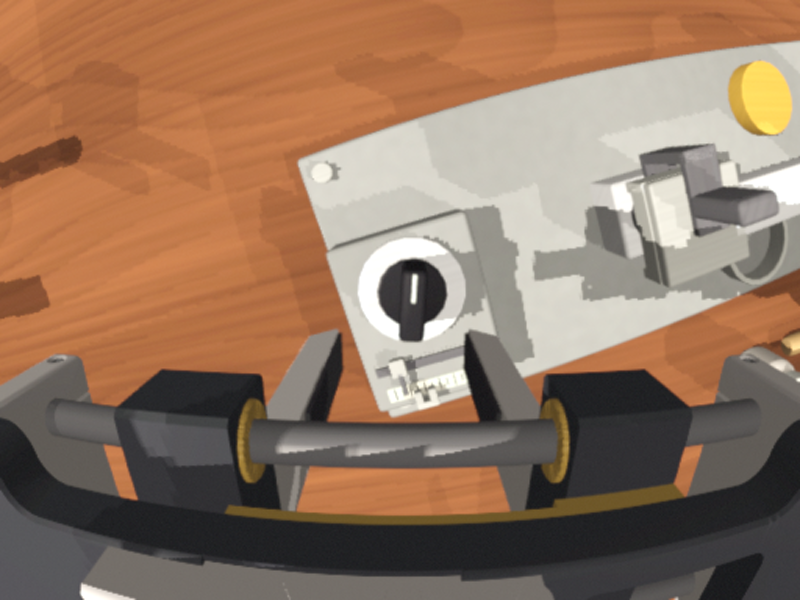

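```bash
python3 - <<'E'
from h import *
S=lambda p,q:{"tcp_pos":np.array(p),"eef_rot":np.array(q)}
a=S([0.56114693,-0.13804256,0.23628933],[9.82625996e-01,1.85590747e-01,8.14187476e-04,1.25048445e-03])
b=S([0.5862793,-0.16526212,0.14832911],[0.98423276,0.1768102,0.00133165,0.00471772])
c=S([0.58476882,-0.15511558,0.14157055],[0.10886865,0.99403847,-0.00354134,0.00475382])
print(tri([ray("wrist",(274.8,166),a),ray("wrist",(239.8,194.8),b),ray("wrist",(265.6,194.6),c),ray("scene",(162.9,256.9))]))
f=lambda p:np.array(p)/1.5625
A,B=[atz("wrist",f(p),.086,c)[:2] for p in((416,263),(411,340))];print(A,B,np.arctan2(*(B-A)[::-1]),(A+B)/2,np.linalg.norm(A-B))
E
```

```text
(array([ 0.58284002, -0.14936718,  0.07995001]), [4.1, 1.3, 0.8, 4.9])
[ 0.56085358 -0.14414505] [ 0.60098685 -0.15545837] -0.2747639484902659 [ 0.58092021 -0.14980171] 0.041697365355357445
```

carry_out:
  increments: [-0.002, 0.005, -0.03, -0.008, -0.009, -0.05, 0, 0, -0.03, 0, 0, 0, 0, 0, -0.015, 0, 0, 0]

```text
clock: 5.5
tcp_pos: [0.5867, -0.1541, 0.0717]
eef_rot: [0.138, 0.99, -0.009, 0.014]
wrist_force: [1.1, 0.7, 0.0]
finger_gap: 0.529
```

```bash
python3 s.py
```

```text
t 5.5 tcp [ 0.5867 -0.1541  0.0717] toolx yaw 2.8647 z axis [ 0.0253 -0.0211 -0.9995] F [1.1 0.7 0. ] gap 49.7 q [ 0.73  0.63 -0.71  1.77  0.54  0.91  1.07]
```

carry_out:
  increments: [-0.004, 0.004, -0.01, 0.021, 0.025, 0, 0, 0, -0.002, 0, 0, 0]

```text
clock: 5.67
tcp_pos: [0.5825, -0.1511, 0.0597]
eef_rot: [0.139, 0.99, 0.0, -0.001]
wrist_force: [-0.5, -0.6, -0.1]
finger_gap: 0.533
```

```bash
python3 s.py; python3 look.py w4
```

```text
t 5.67 tcp [ 0.5825 -0.1511  0.0597] toolx yaw 2.8622 z axis [-2.3e-03  6.0e-04 -1.0e+00] F [-0.5 -0.6 -0.1] gap 50.1 q [ 0.73  0.66 -0.71  1.76  0.53  0.92  1.08]
5.6667 [ 0.58253133 -0.15106935  0.05972991] [ 1.39258955e-01  9.90255287e-01  1.16681271e-04 -1.18157193e-03]
```

View pics/w4.png

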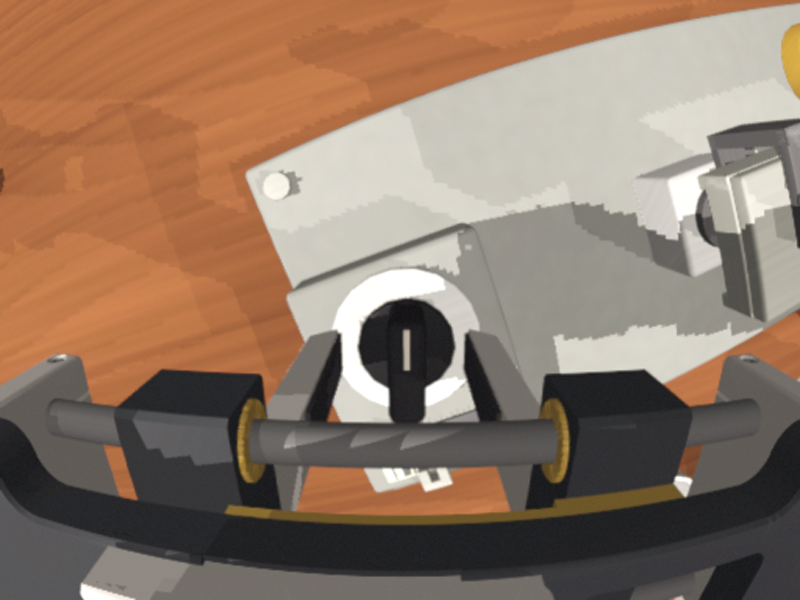

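carry_out:
  increments: [0, 0, 0, 0, 0, 0, 0, 0, 0, 0, 0, 0, 0, 0, 0, 0, 0, 0, 0, 0, 0, 0, 0, 0, 0, 0, 0, 0, 0, 0]
  fingers: 0.0
  grip_force: 20

```text
clock: 6.13
tcp_pos: [0.5859, -0.1527, 0.0653]
eef_rot: [0.14, 0.99, -0.001, 0.003]
wrist_force: [-0.3, 0.2, -0.5]
finger_gap: 0.214
```

```bash
python3 s.py
```

```text
t 6.13 tcp [ 0.5859 -0.1527  0.0653] toolx yaw 2.8604 z axis [ 0.0055 -0.0023 -1.    ] F [-0.3  0.2 -0.5] gap 20.1 q [ 0.73  0.65 -0.72  1.76  0.53  0.92  1.08]
```

carry_out:
  increments: [-0.004, 0.002, -0.006, 0, 0, 0, -0.0007, 0.0003, -0.001, 0, 0, 0, -0.0007, 0.0003, -0.001, 0, 0, 0]

```text
clock: 6.38
tcp_pos: [0.5834, -0.1498, 0.0602]
eef_rot: [0.14, 0.99, -0.001, 0.007]
wrist_force: [-0.6, -2.5, 17.4]
finger_gap: 0.142
```

```bash
python3 s.py; python3 look.py w5
```

```text
t 6.38 tcp [ 0.5834 -0.1498  0.0602] toolx yaw 2.8606 z axis [ 0.013  -0.0038 -0.9999] F [-0.6 -2.5 17.4] gap 13.4 q [ 0.73  0.65 -0.71  1.78  0.53  0.9   1.07]
6.3833 [ 0.5834156  -0.14984074  0.06024937] [ 1.40042359e-01  9.90122286e-01 -9.75380932e-04  6.71155883e-03]
```

View pics/w5.png

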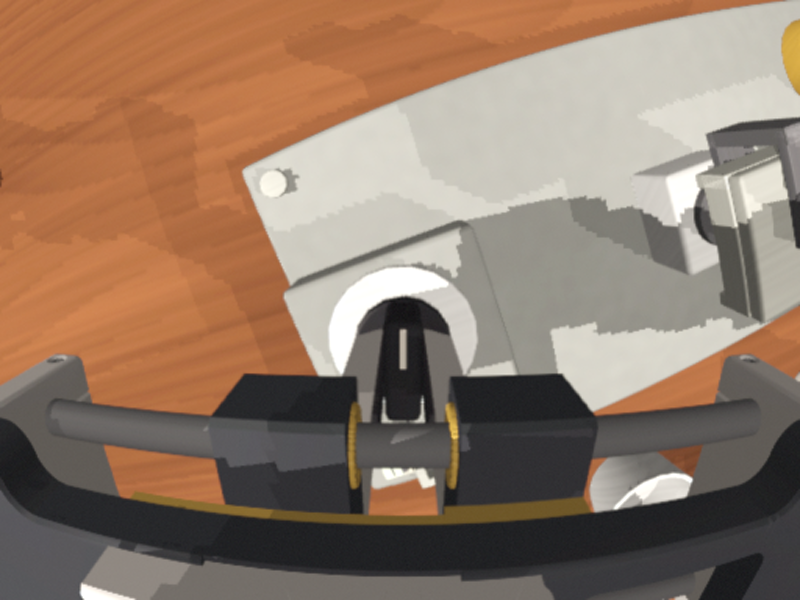

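carry_out:
  increments: [0, 0, 0, 0, 0, -0.1, 0, 0, 0, 0, 0, -0.1, 0, 0, 0, 0, 0, -0.1, 0, 0, 0, 0, 0, -0.1, 0, 0, 0, 0, 0, 0]

```text
clock: 6.85
tcp_pos: [0.5834, -0.15, 0.0604]
eef_rot: [0.342, 0.94, -0.002, 0.008]
wrist_force: [0.9, -1.4, -2.2]
finger_gap: 0.152
```

```bash
python3 s.py
```

```text
t 6.85 tcp [ 0.5834 -0.15    0.0604] toolx yaw 2.443 z axis [ 0.0128 -0.0099 -0.9999] F [ 0.9 -1.4 -2.2] gap 14.3 q [ 0.66  0.62 -0.62  1.78  0.46  0.87  0.7 ]
```

Turned 0.42. Continue.

carry_out:
  increments: [0, 0, 0, 0, 0, -0.1, 0, 0, 0, 0, 0, -0.1, 0, 0, 0, 0, 0, -0.1, 0, 0, 0, 0, 0, -0.1, 0, 0, 0, 0, 0, -0.06]

```text
clock: 7.27
tcp_pos: [0.5833, -0.15, 0.0604]
eef_rot: [0.547, 0.837, -0.004, 0.008]
wrist_force: [1.4, -1.4, 0.3]
finger_gap: 0.149
```

```bash
python3 s.py; python3 look.py w6; python3 - <<'E'
from h import *
im=optics.snapshot("scene");cv2.imwrite("pics/s6.png",cv2.resize(im[230:330,120:253,::-1],(800,600),interpolation=cv2.INTER_CUBIC))
E
```

```text
t 7.27 tcp [ 0.5833 -0.15    0.0604] toolx yaw 1.9832 z axis [ 0.008  -0.0154 -0.9998] F [ 1.4 -1.4  0.3] gap 14.0 q [ 0.58  0.6  -0.51  1.78  0.39  0.85  0.3 ]
7.2667 [ 0.58328898 -0.15002068  0.06036239] [ 0.54734564  0.83686151 -0.00426938  0.0075728 ]
```

View pics/w6.png

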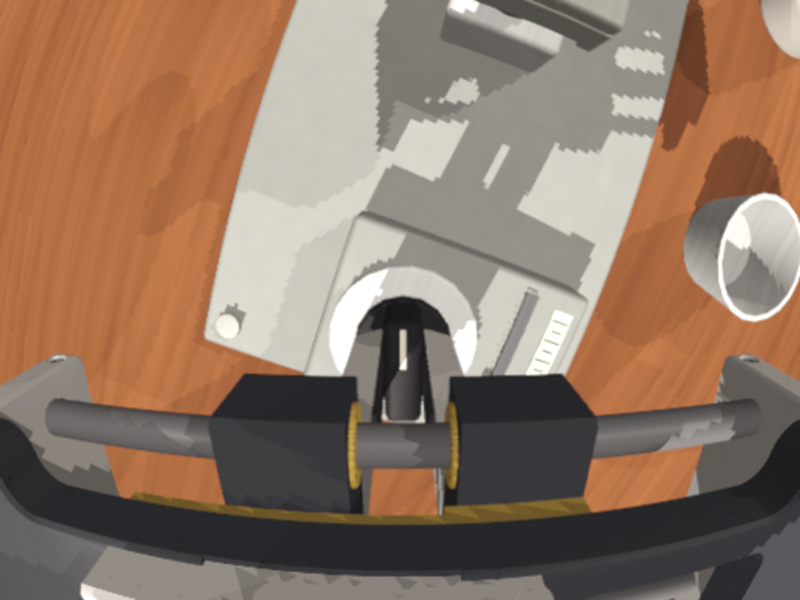

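View pics/s6.png

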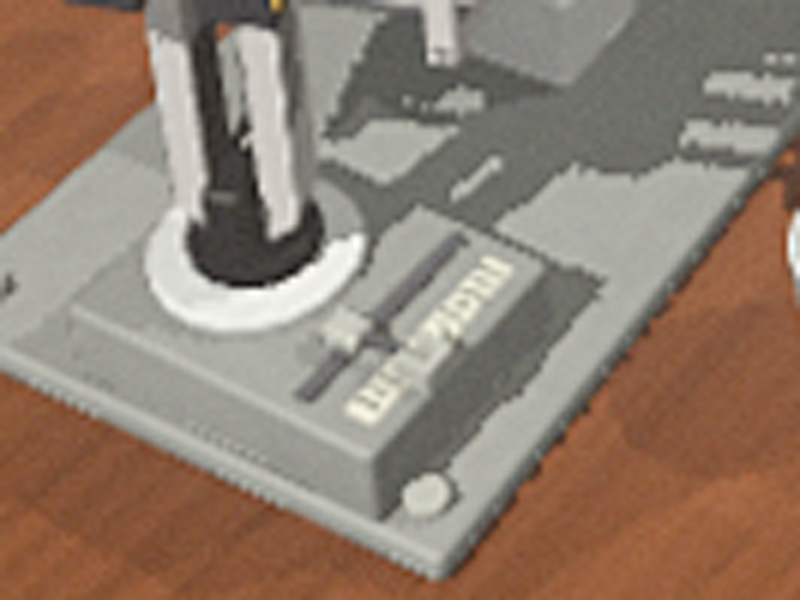

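carry_out:
  increments: [0, 0, 0, 0, 0, -0.1, 0, 0, 0, 0, 0, -0.1, 0, 0, 0, 0, 0, 0]

```text
clock: 7.62
tcp_pos: [0.5833, -0.1501, 0.0604]
eef_rot: [0.624, 0.782, -0.005, 0.007]
wrist_force: [0.2, -1.2, 0.5]
finger_gap: 0.145
```

```bash
python3 s.py
```

```text
t 7.62 tcp [ 0.5833 -0.1501  0.0604] toolx yaw 1.7949 z axis [ 0.0051 -0.0169 -0.9998] F [ 0.2 -1.2  0.5] gap 13.6 q [ 0.54  0.59 -0.46  1.78  0.36  0.85  0.13]
```

carry_out:
  increments: [0, 0, 0, 0, 0, 0, 0, 0, 0, 0, 0, 0, 0, 0, 0.01, 0, 0, 0, 0, 0, 0.03, 0, 0, 0, 0, 0, 0.03, 0, 0, 0]
  fingers: 0.05

```text
clock: 8.03
tcp_pos: [0.5792, -0.1488, 0.1275]
eef_rot: [0.614, 0.789, -0.007, 0.002]
wrist_force: [0.4, -0.3, 0.7]
finger_gap: 0.465
```

```bash
python3 s.py; python3 look.py w7
```

```text
t 8.03 tcp [ 0.5792 -0.1488  0.1275] toolx yaw 1.8182 z axis [-0.0047 -0.0133 -0.9999] F [ 0.4 -0.3  0.7] gap 43.7 q [ 0.58  0.5  -0.51  1.74  0.3   0.98  0.2 ]
8.0333 [ 0.57923863 -0.14876526  0.12748315] [ 0.61446077  0.7889157  -0.00670159  0.00225009]
```

View pics/w7.png

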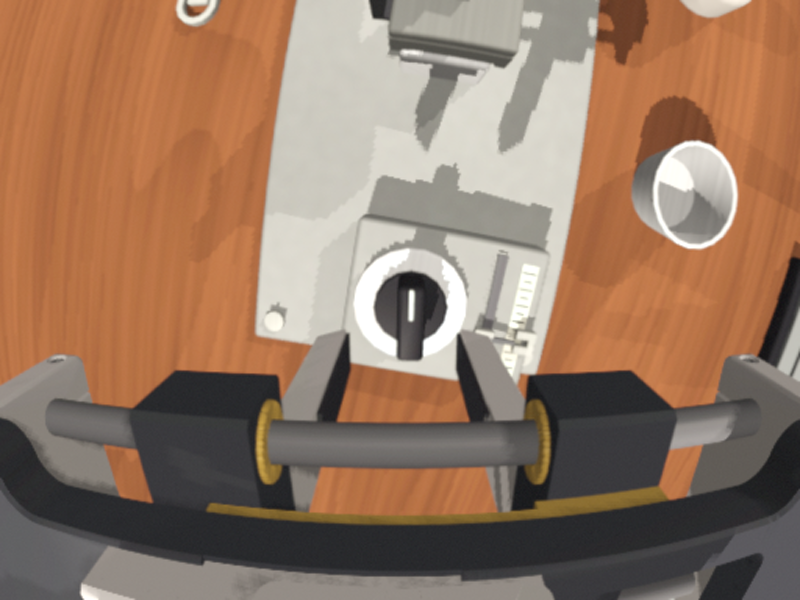

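carry_out:
  increments: [0.025, -0.03, 0, 0, 0, -0.06, 0.025, -0.03, -0.02, 0, 0, -0.06, 0.003, 0, -0.02, 0, 0, 0, 0, 0, 0, 0, 0, 0]

```text
clock: 8.42
tcp_pos: [0.6383, -0.2113, 0.1002]
eef_rot: [0.658, 0.753, -0.004, 0.009]
wrist_force: [-1.2, 1.0, -0.6]
finger_gap: 0.533
```

```bash
python3 s.py; python3 look.py w8 pointer_tip mark_notch; python3 - <<'E'
import cv2
a=cv2.imread("pics/w8.png")
cv2.imwrite("pics/w8c.png",cv2.resize(a[130:330,290:510],(660,600),interpolation=cv2.INTER_CUBIC))
E
```

```text
t 8.42 tcp [ 0.6383 -0.2113  0.1002] toolx yaw 1.7058 z axis [ 0.0083 -0.0186 -0.9998] F [-1.2  1.  -0.6] gap 50.1 q [ 0.57  0.64 -0.44  1.57  0.33  0.99  0.16]
8.4167 [ 0.63830786 -0.21126988  0.10022344] [ 0.65776103  0.75315773 -0.00428686  0.00924526]
pointer_tip [280.1 134.5] 0.69 [ 0.6491 -0.1571  0.049 ]
mark_notch [287.4 134.7] 0.62 [ 0.6551 -0.1566  0.046 ]
```

View pics/w8.png

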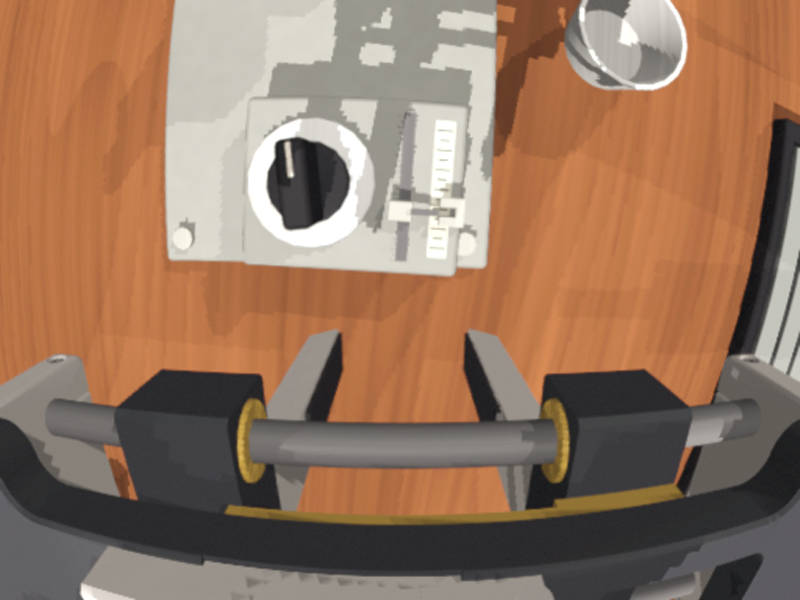

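View pics/w8c.png

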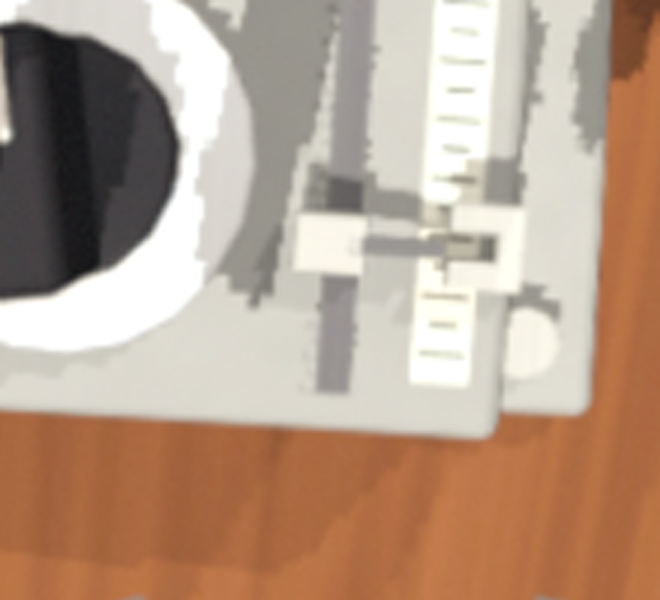

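carry_out:
  increments: [0, 0, 0.04, 0, 0, 0, 0, 0, 0.04, 0, 0, 0, -0.018, 0.035, 0.012, 0, 0, 0, -0.02, 0.035, 0.01, 0, 0, 0, -0.02, 0.035, 0.0, 0, 0, 0]

```text
clock: 8.98
tcp_pos: [0.5784, -0.1067, 0.2134]
eef_rot: [0.657, 0.754, -0.004, 0.012]
wrist_force: [0.8, -0.3, 0.8]
finger_gap: 0.534
```

carry_out:
  increments: [-0.015, 0.03, 0.0, 0, 0, 0, 0, 0.01, 0, 0, 0, 0, 0, 0, 0, 0, 0, 0]

```text
clock: 9.23
tcp_pos: [0.5585, -0.0558, 0.2195]
eef_rot: [0.652, 0.758, -0.003, 0.015]
wrist_force: [0.8, -0.2, 0.8]
finger_gap: 0.532
```

```bash
python3 s.py; python3 look.py w9 latch_tab coupler tongue
```

```text
t 9.23 tcp [ 0.5585 -0.0558  0.2195] toolx yaw 1.7209 z axis [ 0.0192 -0.0235 -0.9995] F [ 0.8 -0.2  0.8] gap 50.1 q [ 0.48  0.32 -0.56  1.76  0.22  1.09  0.01]
9.2333 [ 0.55850014 -0.05579259  0.21954173] [ 0.65196064  0.75810088 -0.00262242  0.01494979]
latch_tab [262.2 118.1] 0.93 [0.5544 0.0081 0.143 ]
```

View pics/w9.png

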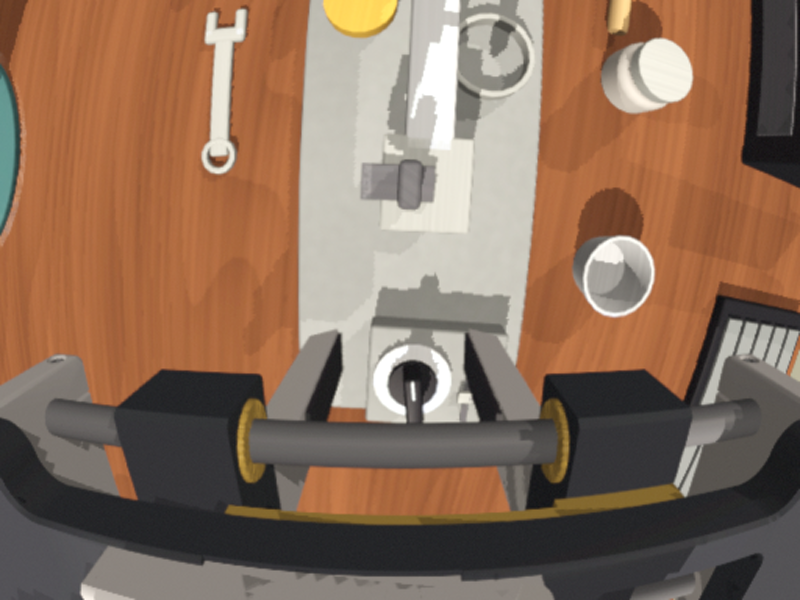

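```bash
python3 - <<'E'
from h import *
S=lambda p,q:{"tcp_pos":np.array(p),"eef_rot":np.array(q)}
a=S([0.56114693,-0.13804256,0.23628933],[9.82625996e-01,1.85590747e-01,8.14187476e-04,1.25048445e-03])
c=S([0.55850014,-0.05579259,0.21954173],[0.65196064,0.75810088,-0.00262242,0.01494979])
r=[ray("wrist",(116.3,144.4),a),ray("wrist",(262.2,118.1),c),ray("scene",(203.2,185.3)),ray("side",(291.5,183.2))]
print(tri(r),tri(r[:2]),tri(r[1:]))
f=lambda p:np.array(p)/1.5625
for p,z in (((410,185),.16),((410,160),.16),((410,208),.16),((398,185),.16),((423,185),.16),((300,290),.012),((310,100),.012),((541,60),.012),((522,300),.012),((384,228),.11),((467,232),.11),((363,160),.12),((363,200),.12)):
    print(p,z,np.round(atz("wrist",f(p),z,c),4))
E
```

```text
(array([0.55422594, 0.00955519, 0.1367098 ]), [3.3, 1.6, 1.2, 2.1]) (array([0.55355976, 0.00763887, 0.14410951]), [0.9, 0.9]) (array([0.55551801, 0.00895259, 0.1359734 ]), [1.3, 0.5, 1.2])
(410, 185) 0.16 [0.554  0.0083 0.16  ]
(410, 160) 0.16 [0.5521 0.0209 0.16  ]
(410, 208) 0.16 [ 0.5558 -0.0033  0.16  ]
(398, 185) 0.16 [0.548  0.0074 0.16  ]
(423, 185) 0.16 [0.5605 0.0093 0.16  ]
(300, 290) 0.012 [ 0.4788 -0.0969  0.012 ]
(310, 100) 0.012 [0.4672 0.0645 0.012 ]
(541, 60) 0.012 [0.6523 0.1321 0.012 ]
(522, 300) 0.012 [ 0.6724 -0.0776  0.012 ]
(384, 228) 0.11 [ 0.5439 -0.0216  0.11  ]
(467, 232) 0.11 [ 0.5955 -0.0162  0.11  ]
(363, 160) 0.12 [0.5258 0.0181 0.12  ]
(363, 200) 0.12 [ 0.5292 -0.0055  0.12  ]
```

carry_out:
  increments: [-0.002, 0.032, -0.015, 0.0235, 0.019, -0.066, -0.002, 0.03, -0.015, 0, 0, 0, 0, 0, 0, 0, 0, 0]

```text
clock: 9.68
tcp_pos: [0.5566, -0.0022, 0.1865]
eef_rot: [0.683, 0.73, -0.001, -0.001]
wrist_force: [-0.9, 0.6, -0.2]
finger_gap: 0.532
```

```bash
python3 s.py; python3 look.py w10 latch_tab
```

```text
t 9.68 tcp [ 0.5566 -0.0022  0.1865] toolx yaw 1.6371 z axis [-3.2e-03  2.0e-04 -1.0e+00] F [-0.9  0.6 -0.2] gap 50.0 q [ 0.4   0.37 -0.56  1.79  0.22  1.05 -0.17]
9.6833 [ 0.5566158  -0.00224878  0.18651884] [ 0.68329259  0.73014286 -0.00103928 -0.00124763]
latch_tab [255.  190.2] 0.96 [0.5543 0.0085 0.143 ]
```

View pics/w10.png

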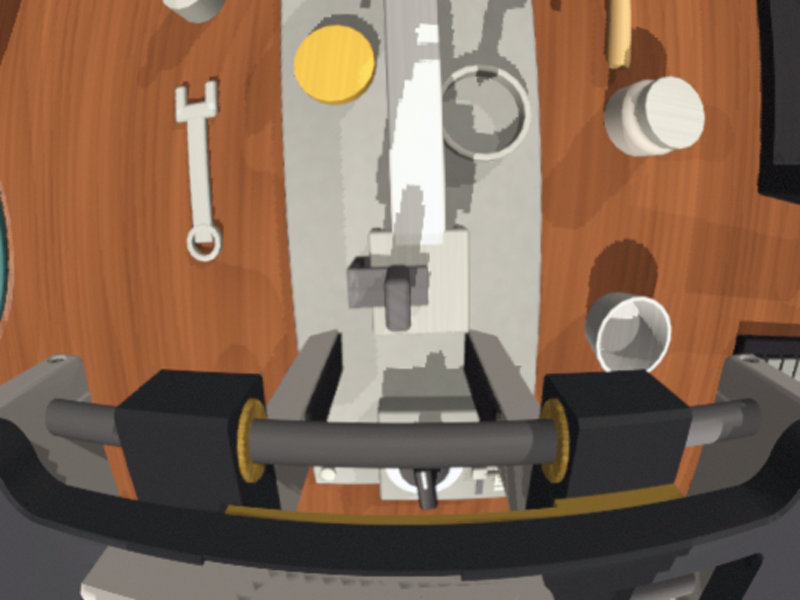

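carry_out:
  increments: [-0.002, 0.0105, -0.02, 0, -0.003, 0.02, 0, 0, -0.02, 0, 0, 0, 0, 0, -0.015, 0, 0, 0]

```text
clock: 10.03
tcp_pos: [0.559, -0.0008, 0.1346]
eef_rot: [0.678, 0.735, 0.001, 0.004]
wrist_force: [-0.3, -0.3, -0.1]
finger_gap: 0.532
```

```bash
python3 s.py
```

```text
t 10.03 tcp [ 0.559  -0.0008  0.1346] toolx yaw 1.6501 z axis [ 0.0072 -0.0031 -1.    ] F [-0.3 -0.3 -0.1] gap 50.0 q [ 0.37  0.43 -0.54  1.84  0.27  0.94 -0.2 ]
```

carry_out:
  increments: [-0.0045, 0.0095, -0.008, 0.003, 0.007, 0.01, -0.001, 0.001, -0.001, 0, 0, 0]

```text
clock: 10.2
tcp_pos: [0.5527, 0.0072, 0.123]
eef_rot: [0.676, 0.737, -0.001, -0.001]
wrist_force: [-0.3, 0.1, 0.4]
finger_gap: 0.531
```

```bash
python3 s.py; python3 look.py w11
```

```text
t 10.2 tcp [0.5527 0.0072 0.123 ] toolx yaw 1.6577 z axis [-3.5e-03 -1.0e-04 -1.0e+00] F [-0.3  0.1  0.4] gap 50.0 q [ 0.36  0.44 -0.54  1.85  0.28  0.93 -0.22]
10.2 [0.55274726 0.00723426 0.12295382] [ 0.67570613  0.737169   -0.00121793 -0.00126833]
```

View pics/w11.png

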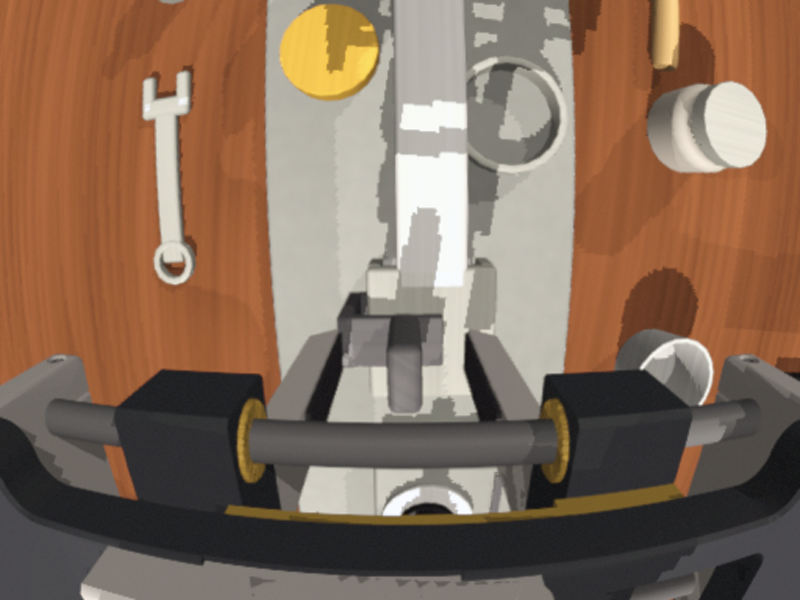

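carry_out:
  increments: [-0.0003, 0.0005, 0, 0, 0, 0, -0.0007, 0.0005, 0, 0, 0, 0, -0.0007, 0.0005, -0.001, 0, 0, 0, -0.0007, 0.0005, -0.001, 0, 0, 0, -0.0007, 0.0005, -0.001, 0, 0, 0]
  fingers: 0.0
  grip_force: 35

```text
clock: 10.67
tcp_pos: [0.5517, 0.0076, 0.1236]
eef_rot: [0.677, 0.736, -0.0, 0.001]
wrist_force: [-0.6, 0.1, 0.1]
finger_gap: 0.216
```

carry_out:
  increments: [-0.0007, 0.0005, -0.001, 0, 0, 0, 0, 0, 0, 0, 0, 0]

```text
clock: 10.83
tcp_pos: [0.5516, 0.0081, 0.1231]
eef_rot: [0.677, 0.736, 0.001, 0.002]
wrist_force: [3.7, 1.3, -3.4]
finger_gap: 0.125
```

```bash
python3 s.py; python3 look.py w12
```

```text
t 10.83 tcp [0.5516 0.0081 0.1231] toolx yaw 1.655 z axis [ 0.0035 -0.0018 -1.    ] F [ 3.7  1.3 -3.4] gap 11.8 q [ 0.36  0.43 -0.54  1.86  0.28  0.92 -0.22]
10.8333 [0.55162984 0.00809725 0.12310208] [6.76721718e-01 7.36236317e-01 5.22822053e-04 1.87842074e-03]
```

View pics/w12.png

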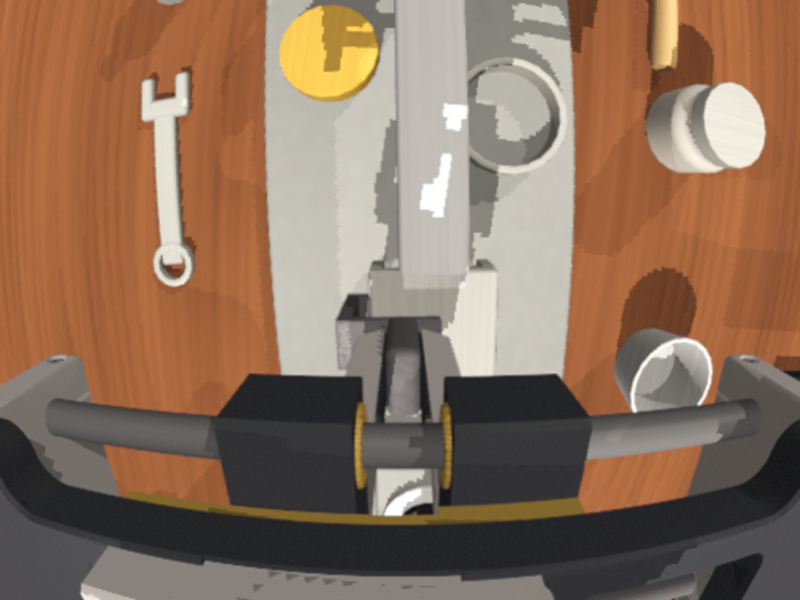

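carry_out:
  increments: [-0.004, -0.0003, 0, 0, 0, 0, -0.004, -0.0003, 0, 0, 0, 0, -0.004, -0.0003, 0, 0, 0, 0]

```text
clock: 11.13
tcp_pos: [0.5402, 0.007, 0.1231]
eef_rot: [0.676, 0.736, 0.001, 0.002]
wrist_force: [6.9, -0.4, -3.3]
finger_gap: 0.128
```

```bash
python3 s.py
```

```text
t 11.13 tcp [0.5402 0.007  0.1231] toolx yaw 1.6557 z axis [ 0.0051 -0.0017 -1.    ] F [ 6.9 -0.4 -3.3] gap 12.0 q [ 0.37  0.41 -0.54  1.89  0.27  0.9  -0.22]
```

carry_out:
  increments: [-0.0005, 0.001, 0.0084, -0.035, -0.003, 0, -0.0005, 0.0013, 0.0084, -0.035, -0.003, 0, -0.0005, 0.0016, 0.0083, -0.035, -0.003, 0]

```text
clock: 11.38
tcp_pos: [0.538, 0.0103, 0.1477]
eef_rot: [0.676, 0.735, -0.034, 0.041]
wrist_force: [6.2, 1.2, -3.2]
finger_gap: 0.125
```

```bash
python3 s.py
```

```text
t 11.38 tcp [0.538  0.0103 0.1477] toolx yaw 1.653 z axis [ 0.0143 -0.1065 -0.9942] F [ 6.2  1.2 -3.2] gap 11.7 q [ 0.29  0.37 -0.52  1.88  0.35  0.97 -0.33]
```

carry_out:
  increments: [0, 0.0019, 0.0083, -0.035, -0.003, 0, 0, 0.0022, 0.0082, -0.035, -0.003, 0, 0, 0.0025, 0.0082, -0.035, -0.003, 0, 0, 0, 0, 0, 0, 0]

```text
clock: 11.72
tcp_pos: [0.5394, 0.0181, 0.1759]
eef_rot: [0.672, 0.732, -0.07, 0.085]
wrist_force: [6.6, -1.8, -3.5]
finger_gap: 0.128
```

```bash
python3 s.py;python3 - <<'E'
from h import *
for n,b in (("scene",(140,240,120,290)),("side",(130,250,200,360))):
    im=optics.snapshot(n);c=im[b[0]-20:b[1]+80,b[2]:b[3],::-1];cv2.imwrite(f"pics/f_{n}.png",cv2.resize(c,None,fx=3,fy=3,interpolation=cv2.INTER_CUBIC)[:600])
    for t in ("coupler","latch_tab","pointer_tip","mark_notch"):
        print(n,t,[(np.round(d["location"],1),round(d["score"],2)) for d in finder.landmark_of(n,t)][:2])
E
python3 s.py
```

```text
t 11.72 tcp [0.5394 0.0181 0.1759] toolx yaw 1.654 z axis [ 0.0304 -0.2173 -0.9756] F [ 6.6 -1.8 -3.5] gap 12.0 q [ 0.19  0.34 -0.51  1.86  0.44  1.06 -0.44]
scene coupler [(array([212.8, 182.8]), 0.67), (array([206.3, 172.8]), 0.52)]
scene latch_tab [(array([201.2, 153.9]), 0.65)]
scene pointer_tip [(array([189.6, 293.2]), 0.41), (array([165.2, 195.7]), 0.39)]
scene mark_notch [(array([254.3, 215.6]), 0.41)]
side coupler [(array([284.9, 185.6]), 0.76), (array([302.7, 166.2]), 0.72)]
side latch_tab [(array([294.3, 173.9]), 0.53), (array([290.5, 256.4]), 0.33)]
side pointer_tip []
side mark_notch []
t 12.22 tcp [0.5388 0.0174 0.1742] toolx yaw 1.6526 z axis [ 0.0278 -0.214  -0.9764] F [ 6.9 -0.6 -3.4] gap 12.2 q [ 0.2   0.34 -0.51  1.86  0.44  1.06 -0.44]
```

View pics/f_scene.png

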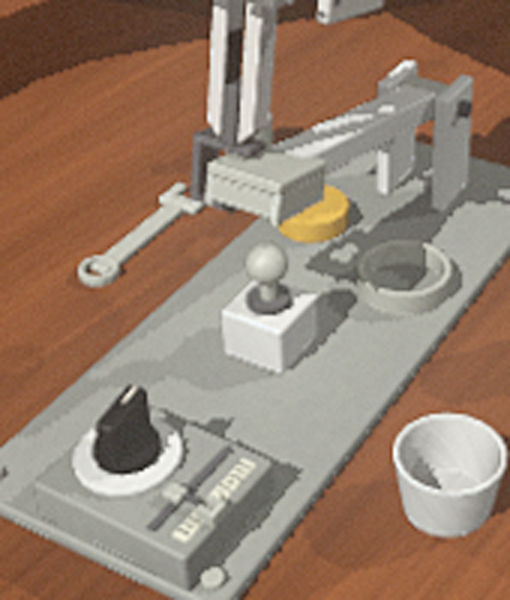

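View pics/f_side.png

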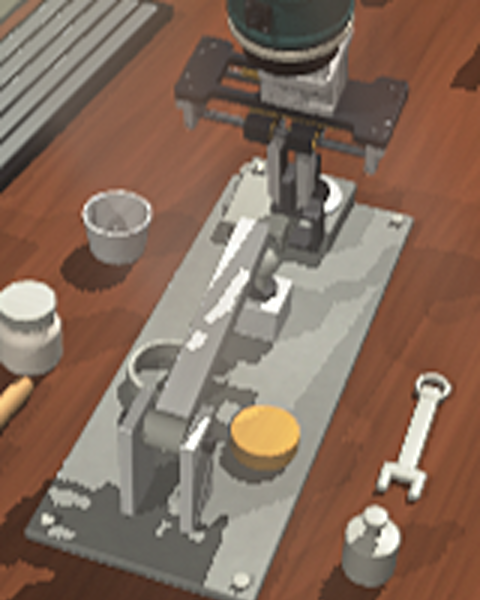

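```bash
python3 - <<'E'
from h import *
print(tri([ray("scene",(212.8,182.8)),ray("side",(284.9,185.6))]),tri([ray("scene",(201.2,153.9)),ray("side",(294.3,173.9))]))
s=observe();print(np.abs(s["qvel"]).max())
print(bot.close_job())
E
```

```text
(array([0.56677312, 0.02746749, 0.13662967]), [0.9, 0.9]) (array([0.53831227, 0.03285799, 0.19102612]), [2.8, 2.8])
0.0018702521507458357
the job is handed in; nothing more can be done
None
```

I set the pointer on the mark, unlatched the coupler, lifted the loading arm about 5 cm, and handed the job in at about 12 s while still holding it. The system gave no verdict.

- **Knob and pointer:** I turned the knob clockwise about 1.07 rad in steps. A close wrist view then showed the pointer in the slot, about 0.5 mm off centre. It was still in the slot in the last scene picture. That picture is too coarse to confirm the exact offset, and the networks could not measure it there: they gave only a weak pointer position and a wrong place for the mark.
- **Latch and lift:** I pulled the tab about 11.5 mm towards the robot and felt about 7 N of spring force, which suggests the latch was well past 0.010 m. I then lifted along the hinge's arc, tilting the tool with the arm.
- **Final hold:** The coupler measured 0.137 m high from two cameras, against the 0.115 to 0.165 m required. The robot joints were still (under 0.002 rad/s), with the tab gripped at 12 mm opening. The wrist force was about 7 N sideways and 3.4 N vertical.
- **Weaker checks:** The final two-camera position of the latch tab was only rough, with 2.8 mm residual. I judged the bystanders by eye only; none looked moved, and the arm touched none of them.

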